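# Sort bearings, hose fittings and a pipe coupling into their trays

### The job

Put the stripped-down parts away in the three shallow trays on the platform: the two ball bearings flat on the two ring silhouettes of the longest tray, the two brass hose fittings standing on the two hexagon silhouettes of the middle-sized tray, and the rusty pipe coupling standing on the single ring of the square tray. One part to each silhouette, centred on it; leave the roll of tape and the small wrench where they lie.

Things in the scene. Friction and masses are not known exactly. Their poses are not given: they have to be found in the camera images.
- bearing_a: steel ball bearing, a flat ring 47 mm across and 14 mm thick, lying flat on the bench at the start. Origin: centre of its underside, z up; 0.16 kg, solid to the touch over its whole disc. The two bearings are alike and may go on either silhouette of their tray
- bearing_b: steel ball bearing, a flat ring 47 mm across and 14 mm thick, lying flat on the bench at the start. Origin: centre of its underside, z up; 0.16 kg, solid to the touch over its whole disc. The two bearings are alike and may go on either silhouette of their tray
- fitting_a: brass hose fitting standing on its hexagonal foot: 48 mm tall; the lower 28 mm is hexagonal, 22 mm across flats (two of the flats face along its x; the other flats lie at 60 degree steps from there) and about 25 mm across corners; above it a 12 mm round stem. Origin: centre of its underside, z up; 0.09 kg. The two fittings are alike and may go on either silhouette of their tray
- fitting_b: brass hose fitting standing on its hexagonal foot: 48 mm tall; the lower 28 mm is hexagonal, 22 mm across flats (two of the flats face along its x; the other flats lie at 60 degree steps from there) and about 25 mm across corners; above it a 12 mm round stem. Origin: centre of its underside, z up; 0.09 kg. The two fittings are alike and may go on either silhouette of their tray
- coupling: rusty brown pipe coupling, a short tube 50 mm across and 42 mm tall standing on end. Origin: centre of its underside, z up; 0.35 kg, to be gripped across its outside (its bore is closed to fingers)
- tray_bearings: aluminium tray fixed on a low wooden platform (top 60 mm above the bench, 190 mm deep), 120 mm along x, 170 mm along y, 8 mm high, walls 3 mm, inner floor 3 mm above its underside. Two flat dark ring silhouettes, 51 mm across, on its floor, centred at y = +40 mm and y = -40 mm on its centre line (x = 0). Origin: centre of its underside, z up. Stands left, middle or right
- tray_fittings: aluminium tray fixed on a low wooden platform (top 60 mm above the bench, 190 mm deep), 120 mm along x, 150 mm along y, 8 mm high, walls 3 mm, inner floor 3 mm above its underside. Two flat dark hexagon silhouettes, 26 mm across flats, on its floor, centred at y = +35 mm and y = -35 mm on its centre line (x = 0). Origin: centre of its underside, z up. Stands left, middle or right
- tray_coupling: aluminium tray fixed on a low wooden platform (top 60 mm above the bench, 190 mm deep), 120 mm along x, 120 mm along y, 8 mm high, walls 3 mm, inner floor 3 mm above its underside. One flat dark ring silhouette, 54 mm across, at the centre of its floor. Origin: centre of its underside, z up. Stands left, middle or right
- tape_roll: bystander: roll of black tape, 62 mm across and 19 mm high, lying flat on the bench at the left end of the work. Origin: centre of its underside
- small_wrench: bystander: bright combination wrench, 21 x 153 x 6 mm, long along its y, lying at the left end of the work. Origin: centre of its underside
Things that resemble listed ones, but are neither listed nor needed, are in the scene too. Leave any black or orange look-alike of the fitting_a alone.

How it is judged:
By the outcome, as a careful person would: the job done as asked, in the order asked, and still so for the second after the job is handed in, with the robot touching nothing.
It also fails if it takes over 109 s, if anything falls off the work surface, if the arm or the gripper's body presses on something with over 40 N, if the wrist force passes 120 N, or if a joint passes its speed limit or range.

### The arm

A 6-joint arm with a two-finger parallel gripper is mounted at the origin on a cart in front of the work surface, level with it; the furniture and walls round the work are solid. World frame = base frame: x ahead of the robot, y to its left, z up, the work surface at z = 0. Lengths are in m, angles in rad, forces in N, time in s.
With the tool pointing down it reaches from about 0.275 to 0.875 m from the base axis. Payload 12.5 kg.
Tool frame: the origin (TCP) lies on the centre line of the jaws, within the pads' length; the fingertips stand r.finger_overhang ahead of it and the grasp point (between the pads) lies 3 mm ahead of it (r.finger_overhang is the distance from the TCP to the fingertips, in m); z points along the fingers, y is the direction in which the jaws open and shut (so a half turn about z gives the same grasp; the last joint's range is limited). The gripper opens to 85 mm and grips with 20 to 120 N. Pads are 22 mm wide; open, the fingers measure 114 mm over their backs; the gripper's body (76 mm by 85 mm) begins 54 mm behind the grasp point. The pads swing forward as they close: fully open they stand 13 mm farther back than shut.
Start: joints at [-1.249, 0.351, 1.652, -0, 1.139, -0.085], TCP at [0.218, -0.505, 0.253] pointing down, gripper open.
Joint ranges: [-2.75, 2.75], [-0.79, 2.1], [0.01, 2.65], [-1.57, 4.71], [0.07, 3.14], [-2.87, 2.87]. Speed limits (rad/s): [2.22, 2.22, 2.79, 3.14, 3.14, 3.14].

### API

Orientations are given as a unit quaternion [x, y, z, w].
In Python, from cell import r, optics gives the robot as it stands. The module is installed in compiled form; this text tells all that it offers. Calls block until the motion is done:
- r.move_to(position, orientation): joint-space move of the TCP to a pose.
- r.move_linear(position, rot=None, vel=0.15): straight line of the TCP; rot=None keeps the orientation; vel is the mean speed in m/s.
- r.set_joints(angles): joint-space move.
- r.set_gripper(opening, squeeze=None): opening from 0.0 (shut) to 1.0 (fully open); squeeze is the grip in N (None keeps the last); returns when the fingers have stopped.
- r.sleep(seconds).
- r.inverse_kinematics(position, orientation): joint angles nearest the present ones, or None.
- optics.get_image(name): name is "scene" or "top" or "wrist"; returns a dict with "pixels" (400x640x3 uint8, red, green, blue), "depth" (400x640 float32, m along the optical axis (not along the pixel's ray), 0 where there is no reading), "fx", "fy", "cx", "cy" (pixels), "camera_from_world" (4x4, takes a point from world to camera coordinates); the wrist camera has in their place "mount" (4x4, takes a point from camera to tool coordinates, whose origin is the TCP and whose axes are the flange's). Camera axes: x right, y down, z forward; pixel columns grow to the right and rows downward; lengths in m; the calibration is good to about 2 mm. A picture is of the moment at which its call begins: read the wrist's pose just before it.
A pose or a line that the arm cannot do raises r.PlanningError and nothing moves.
- r.hand_in(): hands the job in, once; it reports no verdict.
Readings, each from a call of its own:
- r.current_t(): time.
- r.current_q(): joint angles.
- r.current_qvel(): joint speeds.
- r.current_effort(): joint torques, N m.
- r.current_tool_pos(): TCP position.
- r.current_ee_rot(): TCP orientation.
- r.current_contact_force(): force on the tool from outside, world axes, zero at the start.
- r.current_torque(): the same for the moment, N m.
- r.current_opening(): opening from 0.0 (shut) to 1.0 (fully open).
Only numpy, scipy, OpenCV 4.12 (cv2) and the standard library are available. Lean on these libraries where they do the work, as an engineer would, in place of code of your own. Each camera call takes 0.05 s, during which the arm holds its last target.

## Working session

There is one attempt and no reset: what is moved stays moved. The work goes in short steps, each a Python script; the robot and the scene stay as the last script left them, time stands still between calls to the robot, and variables do not carry over. Pictures are saved under pics/ and viewed, and the job is handed in when it is done.

```bash
mkdir -p pics; ls
python3 - <<'E'
from cell import r, optics
import cv2, numpy as np
for n in ("scene","top"):
    im=optics.get_image(n)
    cv2.imwrite(f"pics/{n}0.png",im["pixels"][:,:,::-1]); np.savez(f"{n}0.npz",**im)
    print(n,im["fx"],im["cx"],im["cy"],np.round(im["camera_from_world"],3).tolist())
print(r.finger_overhang,r.current_t(),r.current_ee_rot(),r.current_opening())
E
```

```text
pics
scene 409.5475021331976 315.642307404187 205.29718474886934 [[-0.854, -0.52, -0.017, 0.422], [-0.229, 0.404, -0.886, 0.135], [0.467, -0.752, -0.464, 0.942], [0.0, 0.0, 0.0, 1.0]]
top 502.7438961591683 329.2848057111111 200.32439958712615 [[0.253, -0.968, 0.001, -0.014], [-0.92, -0.241, -0.308, 0.46], [0.298, 0.076, -0.952, 1.417], [0.0, 0.0, 0.0, 1.0]]
0.022 0.1 [ 9.79388857e-01  2.01983168e-01 -6.73183084e-05 -5.11760224e-04] 0.9986923257804575
```

View pics/scene0.png

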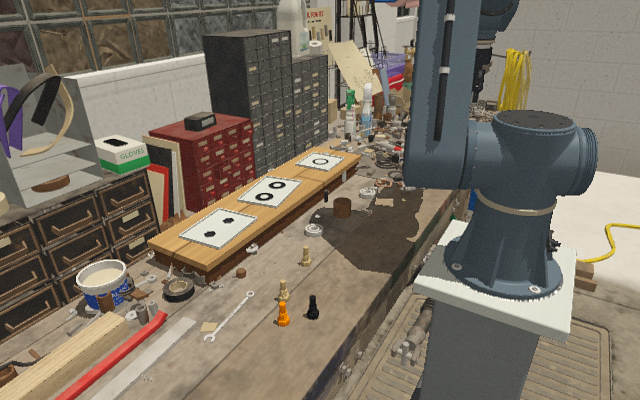

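View pics/top0.png

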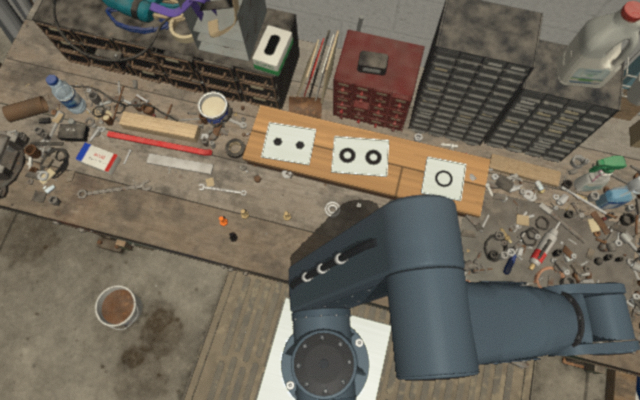

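Run:
```python
import cv2
a=cv2.imread("pics/scene0.png"); cv2.imwrite("pics/s1.png",cv2.resize(a[160:340,190:450],None,fx=3,fy=3,interpolation=cv2.INTER_CUBIC))
a=cv2.imread("pics/top0.png"); cv2.imwrite("pics/t1.png",cv2.resize(a[100:250,195:500],None,fx=2.6,fy=2.6,interpolation=cv2.INTER_CUBIC))
```

```text
(no output)
```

View pics/s1.png

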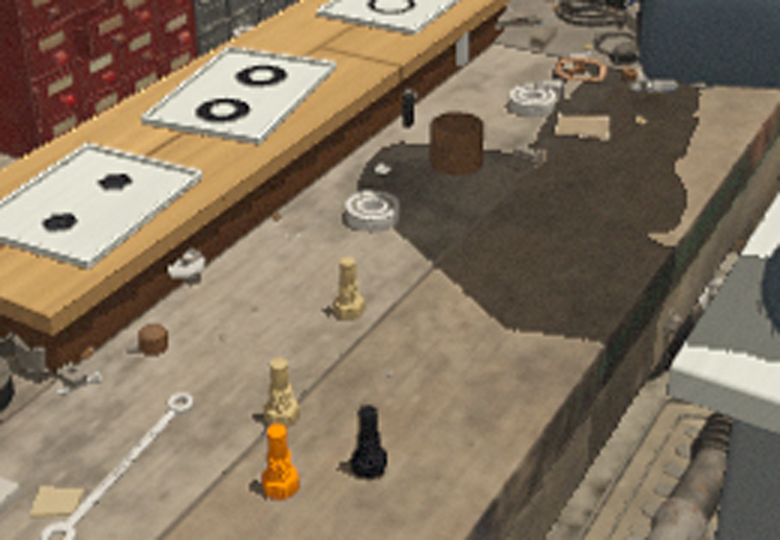

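View pics/t1.png

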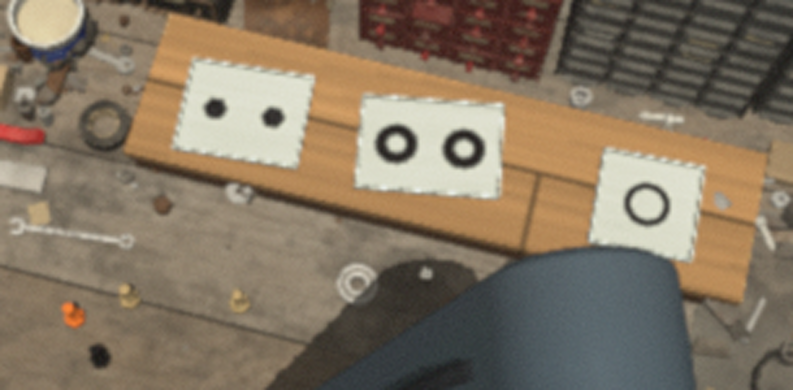

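```bash
cat > h.py <<'E'
import numpy as np, cv2
def cloud(im,Twc=None):
    d=im["depth"].astype(float); v,u=np.mgrid[0:400,0:640]
    P=np.stack([(u-im["cx"])/im["fx"]*d,(v-im["cy"])/im["fy"]*d,d],-1)
    if Twc is None: Twc=np.linalg.inv(im["camera_from_world"])
    W=P@Twc[:3,:3].T+Twc[:3,3]; W[d<=0]=np.nan; return W
def pix2plane(im,u,v,z,Twc=None):
    if Twc is None: Twc=np.linalg.inv(im["camera_from_world"])
    k=Twc[:3,:3]@np.array([(u-im["cx"])/im["fx"],(v-im["cy"])/im["fy"],1]); o=Twc[:3,3]
    return o+k*(z-o[2])/k[2]
E
python3 - <<'E'
from h import *
s=np.load("scene0.npz"); t=np.load("top0.npz")
W=cloud(s); T=cloud(t)
np.set_printoptions(precision=4,suppress=True)
for n,u,v in [("bench",330,275),("plat",230,215)]: print(n,W[v,u])
print("benchtop",T[240,330-60],T[150,320])
for n,X,im,z,w in [("fitA",W,s,(306,255),14),("fitB",W,s,(283,290),11),("orange",W,s,(283,315),12),("black",W,s,(312,307),12),("bearA",W,s,(313,230),13),("bearB",W,s,(368,192),13),("coup",W,s,(343,207),18),("blacksmall",W,s,(325,197),6)]:
    u,v=z; p=X[v-w:v+w,u-w:u+w].reshape(-1,3); c=im["pixels"][v-w:v+w,u-w:u+w].reshape(-1,3)
    m=p[:,2]>0.006; q=p[m]; print(n,len(q),"med",np.median(q,0),"min",np.percentile(q,2,axis=0),"max",np.percentile(q,98,axis=0))
# tray silhouettes in top: dark pixel in tray white
g=t["pixels"].max(2); 
for n,(u,v) in dict(h1=(278,142),h2=(300,145),r1=(348,156),r2=(373,157),c=(443,178)).items():
    w=13 if n!='c' else 12
    if n[0]=='h': w=8
    sub=g[v-w:v+w+1,u-w:u+w+1]<110; vv,uu=np.nonzero(sub); a=(uu.min()+uu.max())/2+u-w; b=(vv.min()+vv.max())/2+v-w
    print(n,sub.sum(),uu.mean()+u-w,vv.mean()+v-w,a,b,pix2plane(t,uu.mean()+u-w,vv.mean()+v-w,.063), T[v,u])
E
```

```text
bench [ 0.3163  0.2312 -0.0004]
plat [0.6162 0.216  0.0635]
benchtop [0.3034 0.2506 0.0014] [0.6041 0.173  0.0591]
fitA 125 med [0.3823 0.2276 0.0234] min [0.3749 0.2172 0.0067] max [0.3936 0.234  0.0487]
fitB 162 med [0.3553 0.3547 0.0232] min [0.3482 0.3448 0.0067] max [0.3668 0.3608 0.0478]
orange 186 med [0.3175 0.4102 0.022 ] min [0.3102 0.4004 0.0072] max [0.3297 0.4172 0.0484]
black 191 med [0.2782 0.3662 0.0236] min [0.2702 0.3565 0.0068] max [0.2892 0.3733 0.0486]
bearA 166 med [0.4409 0.0983 0.0128] min [0.4205 0.0737 0.0065] max [0.4645 0.118  0.0153]
bearB 184 med [ 0.4103 -0.1838  0.0136] min [ 0.3922 -0.2553  0.0064] max [ 0.4343 -0.1496  0.0215]
coup 373 med [ 0.4261 -0.0212  0.029 ] min [ 0.4017 -0.1343  0.0068] max [ 0.5232 -0.0033  0.0429]
blacksmall 84 med [ 0.5071 -0.0702  0.0206] min [ 0.4971 -0.104   0.0068] max [ 0.5248 -0.0648  0.0371]
h1 41 277.2926829268293 141.0731707317073 277.5 141.0 [0.598  0.3084 0.063 ] [0.596  0.3056 0.0618]
h2 37 299.43243243243245 144.56756756756758 299.5 144.5 [0.604  0.2388 0.063 ] [0.6022 0.2364 0.065 ]
r1 121 347.0413223140496 154.69421487603307 347.0 154.5 [0.6084 0.0881 0.063 ] [0.6057 0.0843 0.0612]
r2 124 373.01612903225805 156.63709677419354 373.0 156.5 [0.6224 0.0094 0.063 ] [0.62   0.0092 0.0658]
c 65 443.55384615384617 178.16923076923078 443.5 178.5 [ 0.6078 -0.2131  0.063 ] [ 0.6067 -0.211   0.0661]
```

```bash
cat >> h.py <<'E'
from scipy.spatial.transform import Rotation as Rn
def down(y): return [float(np.cos(y/2)),float(np.sin(y/2)),0.,0.]
def wrist(name):
    from cell import r,optics
    T=np.eye(4); T[:3,3]=r.current_tool_pos(); T[:3,:3]=Rn.from_quat(r.current_ee_rot()).as_matrix()
    im=optics.get_image("wrist"); Twc=T@np.array(im["mount"]); im["Twc"]=Twc
    cv2.imwrite(f"pics/{name}.png",im["pixels"][:,:,::-1]); np.savez(name+".npz",**im); return im,Twc
E
python3 - <<'E'
from h import *
from cell import r
np.set_printoptions(precision=4,suppress=True)
im,T=wrist("w0"); print(im["fx"],im["mount"])
print([r.inverse_kinematics([0.36,0.16,0.33],down(y)) for y in (0,1.57)])
r.move_to([0.36,0.16,0.33],down(0)); print(r.current_t(),r.current_q())
im,T=wrist("w1"); print(T)
E
```

```text
329.25052420197545 [[ 0.0002 -0.9521 -0.3057  0.077 ]
 [ 1.      0.0003 -0.0003  0.0006]
 [ 0.0003 -0.3057  0.9521 -0.1219]
 [ 0.      0.      0.      1.    ]]
[array([ 0.2999, -0.0268,  1.9091, -0.    ,  1.2593,  1.8707]), array([ 0.2999, -0.0268,  1.9091, -0.    ,  1.2593,  0.3007])]
2.5833 [ 0.299  -0.0265  1.9089 -0.0001  1.2592  1.8703]
[[-0.0004 -0.9521 -0.3058  0.4376]
 [-1.      0.0003  0.0001  0.1587]
 [-0.      0.3058 -0.9521  0.4519]
 [ 0.      0.      0.      1.    ]]
```

View pics/w1.png

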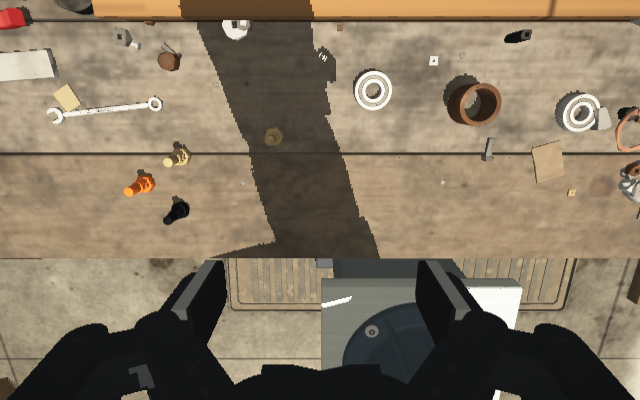

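Run:
```python
from h import *
np.set_printoptions(precision=4,suppress=True)
im=dict(np.load("w1.npz")); a=im["pixels"][:,:,::-1]; T=im["Twc"]; W=cloud(im,T)
b=cv2.resize(a[60:180,340:640],None,fx=2.6,fy=2.6,interpolation=cv2.INTER_CUBIC)
c=cv2.resize(a[115:230,120:300],None,fx=4,fy=4,interpolation=cv2.INTER_CUBIC)
cv2.imwrite("pics/w1b.png",b);cv2.imwrite("pics/w1c.png",c)
for n,u,v,w in [("bearA",373,91,24),("bearB",580,113,26),("coup",474,103,32),("f1",273,136,16),("f2",176,156,17)]:
    p=W[v-w:v+w,u-w:u+w].reshape(-1,3); 
    for lo,hi in ((.011,.018),(.024,.032),(.038,.06)):
        q=p[(p[:,2]>lo)&(p[:,2]<hi)]
        if len(q)>5:
            h=cv2.convexHull(q[:,:2].astype(np.float32)); c,rad=cv2.minEnclosingCircle(h); print(n,lo,len(q),"circ",c,rad,"mean",q.mean(0))
```

```text
bearA 0.011 937 circ (0.4421135187149048, 0.09292703866958618) 0.023596657440066338 mean [0.4426 0.0928 0.0148]
bearB 0.011 1048 circ (0.41239649057388306, -0.1789368987083435) 0.028563860803842545 mean [ 0.4146 -0.1763  0.0149]
coup 0.011 158 circ (0.42566293478012085, -0.027215203270316124) 0.024050410836935043 mean [ 0.4254 -0.0292  0.0146]
coup 0.024 218 circ (0.4257853031158447, -0.02700405940413475) 0.02458077296614647 mean [ 0.4256 -0.0301  0.028 ]
coup 0.038 724 circ (0.42582276463508606, -0.031783875077962875) 0.025628959760069847 mean [ 0.4261 -0.0311  0.0426]
f1 0.011 104 circ (0.38483989238739014, 0.22086229920387268) 0.011591397225856781 mean [0.3872 0.2182 0.0132]
f1 0.024 41 circ (0.3844786286354065, 0.22120483219623566) 0.007744641043245792 mean [0.387  0.2184 0.0288]
f1 0.038 87 circ (0.3847161829471588, 0.21866552531719208) 0.0051482138223946095 mean [0.3851 0.2207 0.0485]
f2 0.011 115 circ (0.3578929603099823, 0.34800130128860474) 0.012006301432847977 mean [0.3593 0.3441 0.0133]
f2 0.024 52 circ (0.35804253816604614, 0.3480607867240906) 0.007662560790777206 mean [0.3594 0.3447 0.0283]
f2 0.038 111 circ (0.3579016327857971, 0.3489547371864319) 0.0064939470030367374 mean [0.3583 0.347  0.0474]
```

View pics/w1b.png

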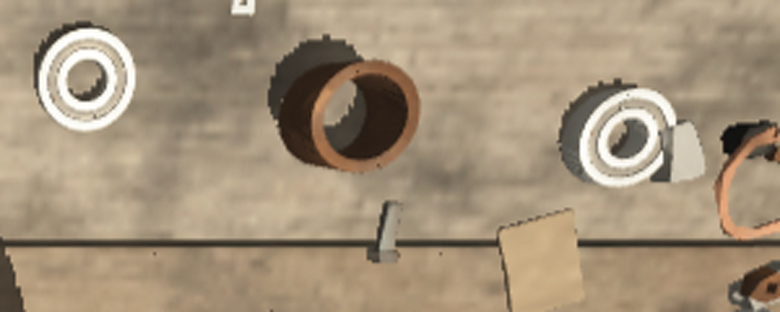

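View pics/w1c.png

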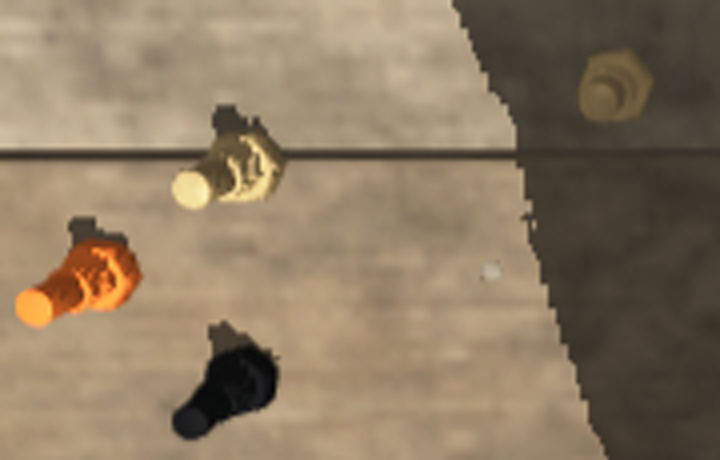

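Run:
```python
from h import *
np.set_printoptions(precision=4,suppress=True,linewidth=150)
im=dict(np.load("w1.npz")); T=im["Twc"]; W=cloud(im,T); P=im["pixels"].astype(int)
for v in range(96,134,4):
    print(v,[f"{u}:{W[v,u,0]:.3f},{W[v,u,1]:.3f},{1000*W[v,u,2]:.0f}" for u in range(588,616,4)])
# circle fit bearB using edge
from scipy.optimize import least_squares
v,u=np.mgrid[86:140,552:602]; w=W[86:140,552:602]; 
m=(w[...,2]>.0125)&(w[...,2]<.0165)
pts=w[m][:,:2]; h=cv2.convexHull(pts.astype(np.float32))[:,0]
h=h[h[:,1]>-.183]
f=least_squares(lambda p:np.hypot(h[:,0]-p[0],h[:,1]-p[1])-.0235,[.413,-.174],loss='soft_l1',f_scale=.0005); print(f.x,np.round(f.fun*1000,1))
```

```text
96 ['588:0.435,-0.180,15', '592:0.435,-0.184,17', '596:0.435,-0.200,2', '600:0.435,-0.206,1', '604:0.435,-0.213,-1', '608:0.435,-0.217,1', '612:0.435,-0.222,1']
100 ['588:0.430,-0.181,15', '592:0.430,-0.186,15', '596:0.430,-0.191,15', '600:0.430,-0.207,2', '604:0.430,-0.214,-0', '608:0.430,-0.218,1', '612:0.430,-0.223,2']
104 ['588:0.425,-0.183,14', '592:0.425,-0.187,15', '596:0.425,-0.192,15', '600:0.425,-0.209,1', '604:0.425,-0.215,-0', '608:0.425,-0.219,1', '612:0.425,-0.224,2']
108 ['588:0.420,-0.183,15', '592:0.420,-0.188,15', '596:nan,nan,nan', '600:0.421,-0.197,17', '604:0.421,-0.202,17', '608:0.420,-0.221,1', '612:0.420,-0.227,0']
112 ['588:0.415,-0.186,14', '592:0.416,-0.189,16', '596:0.416,-0.193,17', '600:0.416,-0.197,19', '604:0.416,-0.203,17', '608:0.416,-0.209,17', '612:0.415,-0.227,2']
116 ['588:0.411,-0.186,15', '592:0.410,-0.192,14', '596:0.411,-0.195,17', '600:0.411,-0.197,20', '604:0.411,-0.202,20', '608:0.411,-0.209,18', '612:0.410,-0.229,1']
120 ['588:0.405,-0.187,15', '592:0.405,-0.193,14', '596:0.406,-0.196,17', '600:0.406,-0.198,21', '604:0.406,-0.205,18', '608:0.406,-0.209,20', '612:0.405,-0.230,2']
124 ['588:0.400,-0.189,15', '592:0.400,-0.194,15', '596:0.401,-0.198,16', '600:0.401,-0.200,19', '604:0.401,-0.204,21', '608:0.401,-0.209,21', '612:0.399,-0.232,1']
128 ['588:0.394,-0.201,1', '592:0.395,-0.201,7', '596:0.396,-0.198,18', '600:0.396,-0.201,20', '604:0.396,-0.206,20', '608:0.394,-0.227,2', '612:0.394,-0.233,1']
132 ['588:0.389,-0.202,1', '592:0.389,-0.206,2', '596:0.389,-0.211,3', '600:0.389,-0.218,1', '604:0.389,-0.224,1', '608:0.389,-0.230,0', '612:0.389,-0.234,2']
[ 0.4146 -0.1749] [-0.  -0.1  0.  -0.1  0.4  0.   0.7 -0.4 -0.1 -0.2 -0.3 -0.5 -0.3 -0.1 -0.4 -0.6 -0.3]
```

Run:
```python
from h import *
from cell import r
r.move_to([0.52,0.05,0.36],down(0)); print(r.current_t())
im,T=wrist("w2")
```

```text
3.4417
```

View pics/w2.png

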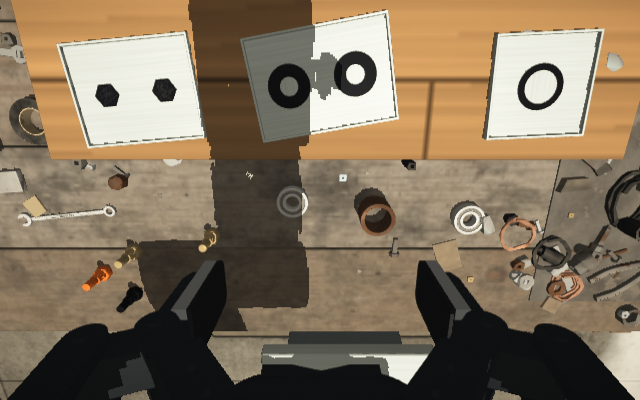

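```bash
cat > sil.py <<'E'
from h import *
np.set_printoptions(precision=4,suppress=True,linewidth=150)
im=dict(np.load("w2.npz")); T=im["Twc"]; W=cloud(im,T); g=im["pixels"].max(2)
C={}
for n,(u,v,w,th) in dict(h1=(107,95,18,70),h2=(164,90,18,70),r1=(289,86,26,55),r2=(355,73,26,55),c=(540,86,29,70)).items():
    sub=(g[v-w:v+w+1,u-w:u+w+1]<th).astype(np.uint8)
    k,l,st,_=cv2.connectedComponentsWithStats(sub,connectivity=4); i=1+np.argmax(st[1:,4])
    cs,_=cv2.findContours((l==i).astype(np.uint8),cv2.RETR_EXTERNAL,cv2.CHAIN_APPROX_NONE)
    q=max(cs,key=len)[:,0]+[u-w,v-w]
    X=np.array([pix2plane(im,a,b,.063,T)[:2] for a,b in q]).astype(np.float32)
    hull=cv2.convexHull(X); M=cv2.moments(hull*1000); cc,rad=cv2.minEnclosingCircle(X)
    C[n]=np.array([M['m10'],M['m01']])/M['m00']/1000
    print(n,len(q),"moment",C[n],"circ",cc,rad,"depth z",np.nanmedian(W[v-w:v+w,u-w:u+w,2]))
    if n[0]=='h':
        d=X-C[n]; a=np.arctan2(d[:,1],d[:,0]); rr=np.hypot(*d.T)
        # 6-fold phase
        print("  corner phase deg", np.degrees(np.angle(np.sum((rr-rr.mean())*np.exp(6j*a)))/6))
for a,b in (("h1","h2"),("r1","r2")):
    d=C[a]-C[b]; print(a,b,np.hypot(*d),"tray yaw", np.degrees(np.arctan2(-d[0],d[1])))
E
python3 sil.py
python3 - <<'E'
import cv2
a=cv2.imread("pics/w2.png"); cv2.imwrite("pics/w2a.png",cv2.resize(a[0:160,40:240],None,fx=3.5,fy=3.5,interpolation=cv2.INTER_CUBIC)); cv2.imwrite("pics/w2b.png",cv2.resize(a[0:160,225:410],None,fx=3.5,fy=3.5,interpolation=cv2.INTER_CUBIC))
E
```

```text
h1 64 moment [0.5948 0.3085] circ (0.5948168039321899, 0.3085514008998871) 0.013893315568566322 depth z 0.06443184008669936
  corner phase deg -25.696514557189843
h2 64 moment [0.6011 0.2385] circ (0.6009947061538696, 0.23866163194179535) 0.013751651160418987 depth z 0.06446148190480841
  corner phase deg -24.110576528409748
r1 121 moment [0.6053 0.088 ] circ (0.6052352786064148, 0.08802153915166855) 0.02553923800587654 depth z 0.06449913253662742
r2 122 moment [0.619  0.0091] circ (0.6189497113227844, 0.009103178046643734) 0.0252008605748415 depth z 0.06446511532355689
c 127 moment [ 0.6046 -0.2141] circ (0.6048961877822876, -0.21420209109783173) 0.02687176875770092 depth z 0.06452700238907011
h1 h2 0.07021630196718234 tray yaw 5.164202338654253
r1 r2 0.0800980037832475 tray yaw 9.895212594137679
```

View pics/w2a.png

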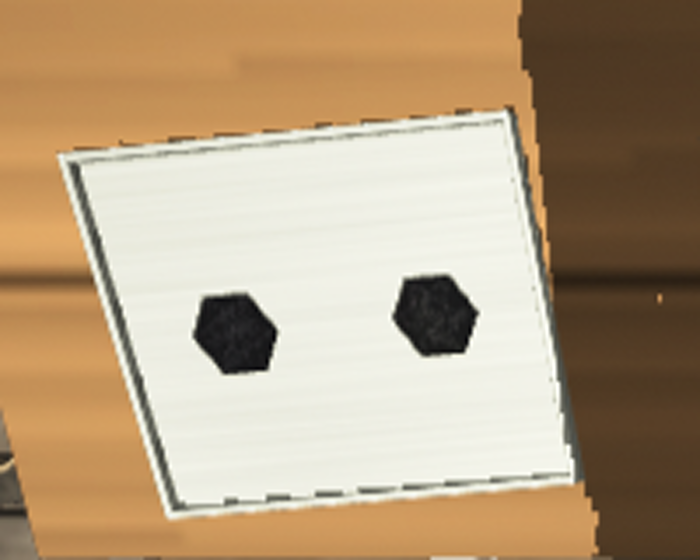

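View pics/w2b.png

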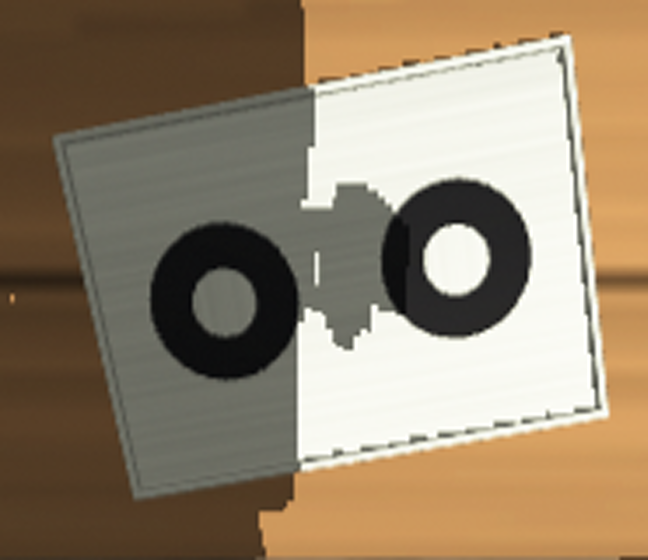

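```bash
cat > tip.py <<'E'
from h import *
import sys
np.set_printoptions(precision=4,suppress=True,linewidth=150)
im=dict(np.load(sys.argv[1]+".npz")); X=cloud(im,im["mount"])
p=X[180:400].reshape(-1,3); p=p[np.isfinite(p[:,0])]; p=p[(np.abs(p[:,1])<.07)&(np.abs(p[:,0])<.03)&(p[:,2]<.06)]
for s in (1,-1):
    q=p[p[:,1]*s>0]; print(s,len(q),"tip z 99.5%",np.percentile(q[:,2],99.5) if len(q) else None)
    t=q[q[:,2]>np.percentile(q[:,2],99)-.012]; print("  near tip y",t[:,1].min(),t[:,1].max(),"x",t[:,0].min(),t[:,0].max())
E
python3 tip.py w2
python3 - <<'E'
from h import *
from cell import r
r.set_gripper(0.70); im,T=wrist("w3"); print(r.current_opening(),r.current_t())
E
python3 tip.py w3
```

```text
1 18303 tip z 99.5% 0.0041863456576295205
  near tip y 0.04300698412105534 0.05735266616472953 x -0.012110386816696558 0.01112612149892174
-1 18563 tip z 99.5% 0.004276965792924692
  near tip y -0.055493670708592124 -0.041099600853456444 x -0.011936943462574179 0.011001710456697511
0.7007496034820208 3.925
1 19005 tip z 99.5% 0.010716548490690009
  near tip y 0.030406360546960026 0.04476774630876591 x -0.012109391124179705 0.010900783203802583
-1 18775 tip z 99.5% 0.010849659518757056
  near tip y -0.042605429594309845 -0.028464326542382585 x -0.012129253046705174 0.010947403932187169
```

Run:
```python
from h import *
for n in("w2","w3"):
    im=dict(np.load(n+".npz")); X=cloud(im,im["mount"])
    p=X[180:400].reshape(-1,3); p=p[np.isfinite(p[:,0])]; p=p[(np.abs(p[:,1])<.06)&(np.abs(p[:,0])<.02)&(p[:,2]<.06)]
    print(n,np.round(np.sort(p[:,2])[-200::20],4),np.histogram(p[:,2],bins=10))
a=cv2.imread("pics/w3.png"); cv2.imwrite("pics/w3a.png",a)
```

```text
w2 [0.0041 0.0044 0.0046 0.0048 0.0053 0.0056 0.006  0.0065 0.0068 0.0071] (array([3329, 8163, 2842, 5605, 1312, 1595, 1634, 1384, 1145,  617]), array([-0.07147165, -0.06351211, -0.05555257, -0.04759303, -0.03963349,
       -0.03167395, -0.02371441, -0.01575487, -0.00779533,  0.00016421,
        0.00812375]))
w3 [0.0106 0.0109 0.0113 0.0116 0.0121 0.0125 0.0131 0.0136 0.0144 0.0149] (array([3906, 9425, 4694, 8528, 3239, 1332, 1288, 1152,  978,  500]), array([-0.07122145, -0.06252218, -0.05382292, -0.04512365, -0.03642438,
       -0.02772511, -0.01902584, -0.01032657, -0.00162731,  0.00707196,
        0.01577123]))
```

View pics/w3a.png

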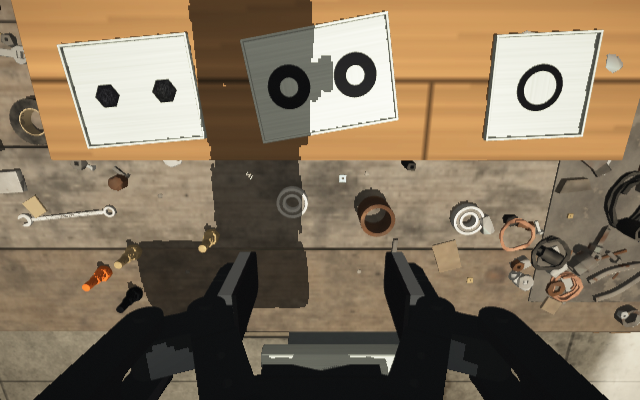

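```bash
cat >> h.py <<'E'
Y=np.pi/2
def pick(p,z,yaw,opening,squeeze=50,hover=.10,low=True):
    from cell import r
    x,y=p
    r.move_to([x,y,z+hover],down(yaw)); r.set_gripper(opening)
    r.move_linear([x,y,z],vel=.15); print("down F",np.round(r.current_contact_force(),1))
    r.set_gripper(0.0,squeeze); print("grip opening mm",85*r.current_opening(),"F",np.round(r.current_contact_force(),1),"t",r.current_t())
    r.move_linear([x,y,z+.13],vel=.3); print("lifted",85*r.current_opening())
def place(p,z,yaw,opening,above=.05,up=.12):
    from cell import r
    x,y=p
    r.move_to([x,y,z+above],down(yaw)); print("held",85*r.current_opening())
    r.move_linear([x,y,z+.008],vel=.15); r.move_linear([x,y,z],vel=.03); r.sleep(.1)
    print("place F",np.round(r.current_contact_force(),1),"pos",np.round(r.current_tool_pos(),4))
    r.set_gripper(opening); r.sleep(.1); r.move_linear([x,y,z+up],vel=.25); print("t",r.current_t())
E
python3 - <<'E'
from h import *
from cell import r
pick((.4426,.0938),.022,Y,.70)
place((.6065,.0890),.0865,Y,.68)
im,T=wrist("w4")
E
```

```text
down F [ 0.3 -0.3  0.2]
grip opening mm 43.8877563388985 F [-2.5 -0.  11.9] t 6.5833
lifted 43.979654715032815
held 43.73632013124627
place F [-1.4 -0.6 -1.1] pos [0.6065 0.089  0.0866]
t 9.8417
```

View pics/w4.png

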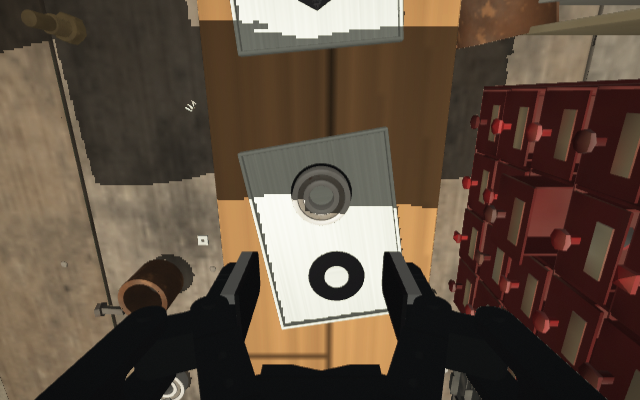

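Run:
```python
from h import *
np.set_printoptions(precision=4,suppress=True,linewidth=150)
im=dict(np.load("w4.npz")); T=im["Twc"]; W=cloud(im,T); a=im["pixels"][:,:,::-1]
cv2.imwrite("pics/w4a.png",cv2.resize(a[120:340,220:420],None,fx=2.7,fy=2.7,interpolation=cv2.INTER_CUBIC))
p=W[155:235,280:362].reshape(-1,3); print(np.nanmedian(W[135:320,250:390,2]))
q=p[(p[:,2]>.0745)&(p[:,2]<.083)]; h=cv2.convexHull(q[:,:2].astype(np.float32)); print(cv2.minEnclosingCircle(h),q.mean(0))
g=im["pixels"].max(2); v,u,w=276,337,32
sub=(g[v-w:v+w,u-w:u+w]<70).astype(np.uint8); k,l,st,_=cv2.connectedComponentsWithStats(sub); i=1+np.argmax(st[1:,4])
cs,_=cv2.findContours((l==i).astype(np.uint8),0,cv2.CHAIN_APPROX_NONE); X=np.array([pix2plane(im,c[0][0]+u-w,c[0][1]+v-w,.063,T)[:2] for c in max(cs,key=len)]).astype(np.float32)
print("r2",cv2.minEnclosingCircle(X))
```

```text
0.06442283631868168
((0.6053993105888367, 0.08795050531625748), 0.02372884191572666) [0.6055 0.0888 0.0778]
r2 ((0.6193556189537048, 0.007778325583785772), 0.025359805673360825)
```

View pics/w4a.png

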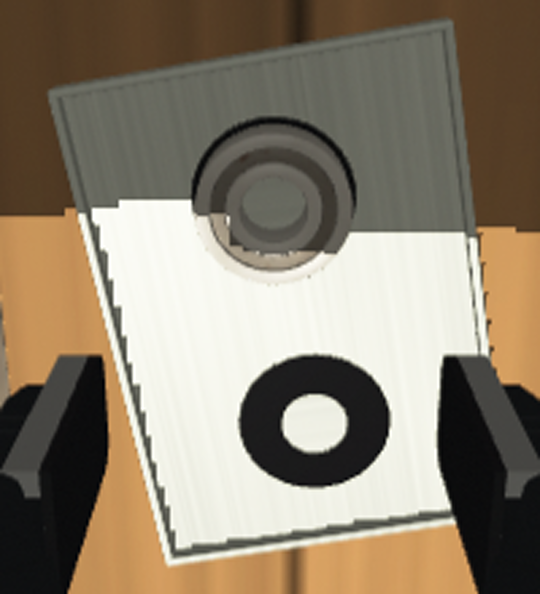

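Run:
```python
from h import *
from cell import r
pick((.4153,-.1741),.024,Y,.70,hover=.12)
place((.6203,.0095),.0885,Y,.68,up=.15)
im,T=wrist("w5")
```

```text
down F [-0.5 -0.4 -0.1]
grip opening mm 43.67024270968672 F [-2.3  1.2 11.3] t 12.6083
lifted 43.56514611403576
held 43.71881703028567
place F [ 0.2  0.3 -1.5] pos [0.6203 0.0095 0.0886]
t 16.35
```

View pics/w5.png

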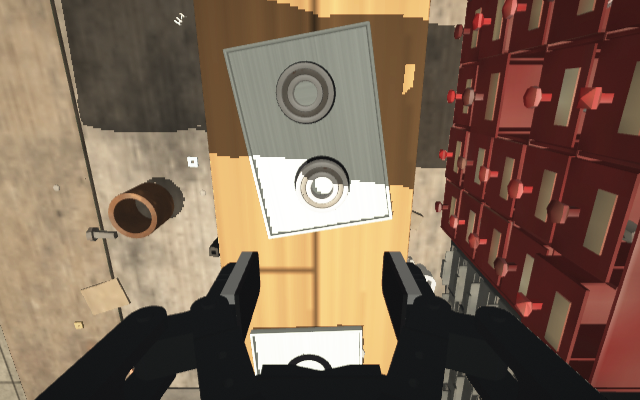

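Run:
```python
from h import *
from cell import r
r.move_to([0.36,.285,.24],down(0)); print(r.current_t())
im,T=wrist("w6"); a=im["pixels"][:,:,::-1]
cv2.imwrite("pics/w6a.png",cv2.resize(a[0:230,120:520],None,fx=2,fy=2,interpolation=cv2.INTER_CUBIC))
```

```text
18.3
```

View pics/w6a.png

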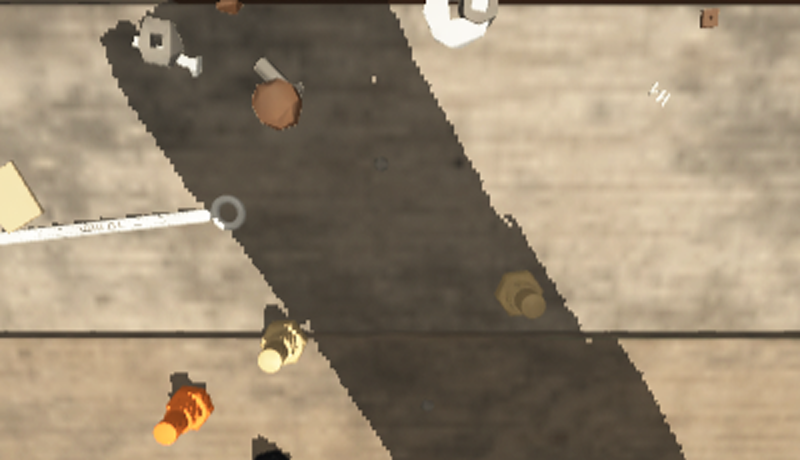

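Run:
```python
from h import *
from scipy.optimize import least_squares
np.set_printoptions(precision=4,suppress=True,linewidth=150)
im=dict(np.load("w6.npz")); T=im["Twc"]; W=cloud(im,T); a=im["pixels"][:,:,::-1]
i1=dict(np.load("w1.npz")); W1=cloud(i1,i1["Twc"])
out=[]
for n,u0,v0 in (("f1",381,147),("f2",260,173)):
    w=24; out.append(cv2.resize(a[v0-w:v0+w,u0-w:u0+w],(390,390),interpolation=cv2.INTER_CUBIC))
    p=W[v0-w:v0+w,u0-w:u0+w].reshape(-1,3)
    top=p[(p[:,2]>.044)&(p[:,2]<.056)]; sh=p[(p[:,2]>.0275)&(p[:,2]<.032)]
    print(n,"top z",np.median(top[:,2]),"stem top centre",cv2.minEnclosingCircle(top[top[:,2]>np.median(top[:,2])-.001][:,:2].astype(np.float32)))
    s=p[(p[:,2]>.004)&(p[:,2]<.0265)][:,:2]; print(len(s),len(sh))
    c0=top.mean(0)[:2]
    def f(q):
        d=s-q[:2]; an=q[2]+np.arange(6)*np.pi/3; return (d@np.array([np.cos(an),np.sin(an)])).max(1)-.011
    best=[]
    for y in np.radians(np.arange(0,60,5)):
        o=least_squares(f,[*c0,y],loss='soft_l1',f_scale=.0004); best.append((o.cost,o.x[0],o.x[1],np.degrees(o.x[2])%60))
    best.sort(); print(np.array(best[:3])[:,1:], [b[0]*1e6 for b in best[:8:2]], "fit at the other yaw +30:")
cv2.imwrite("pics/w6b.png",np.hstack(out))
```

```text
f1 top z 0.04903301763950654 stem top centre ((0.38363125920295715, 0.22153665125370026), 0.005901601165533066)
219 55
[[ 0.383   0.2196 11.0273]
 [ 0.383   0.2196 11.0168]
 [ 0.383   0.2196 10.9966]] [np.float64(102.28970704167263), np.float64(102.29052240898763), np.float64(102.62445098494456), np.float64(102.6250424225241)] fit at the other yaw +30:
f2 top z 0.04917078557104165 stem top centre ((0.35699599981307983, 0.3485093116760254), 0.0056488956324756145)
222 52
[[0.3559 0.3501 3.3699]
 [0.3559 0.3501 3.3699]
 [0.3559 0.3501 3.3699]] [np.float64(106.12957518533251), np.float64(106.12957518772129), np.float64(106.12957530662226), np.float64(106.19773395826026)] fit at the other yaw +30:
```

View pics/w6b.png

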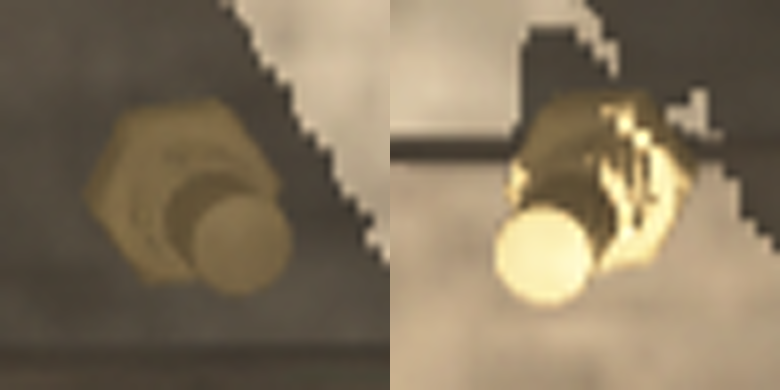

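Run:
```python
from h import *
im=dict(np.load("w6.npz")); T=im["Twc"]; a=im["pixels"][:,:,::-1]; C=np.linalg.inv(T)
def proj(P):
    p=P@C[:3,:3].T+C[:3,3]; return np.c_[im["fx"]*p[:,0]/p[:,2]+im["cx"],im["fy"]*p[:,1]/p[:,2]+im["cy"]]
S=260/40; rows=[]
for n,u0,v0,c,ys in (("f1",383,145,(.3836,.2215),(0,11,20)),("f2",263,171,(.3570,.3485),(3,-7,13))):
    row=[]
    for y in ys:
        t=cv2.resize(a[v0-20:v0+20,u0-20:u0+20],(260,260),interpolation=cv2.INTER_CUBIC).copy()
        t=np.clip(t.astype(float)*(1.6 if n=='f1' else 1),0,255).astype(np.uint8)
        an=np.radians(y+30)+np.arange(6)*np.pi/3
        H=lambda z:np.c_[c[0]+.0127*np.cos(an),c[1]+.0127*np.sin(an),np.full(6,z)]
        q=cv2.convexHull(np.r_[proj(H(.0292)),proj(H(.0012))].astype(np.float32))[:,0]
        for Q,col in((proj(H(.0292)),(255,0,0)),(q,(0,255,0))):
            cv2.polylines(t,[np.round((Q-[u0-20,v0-20]+.5)*S).astype(np.int32)],True,col,1)
        cv2.putText(t,f"{n} {y}",(5,20),0,.6,(255,255,255),1); row.append(t)
    rows.append(np.hstack(row))
cv2.imwrite("pics/w6c.png",np.vstack(rows))
```

```text
(no output)
```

View pics/w6c.png

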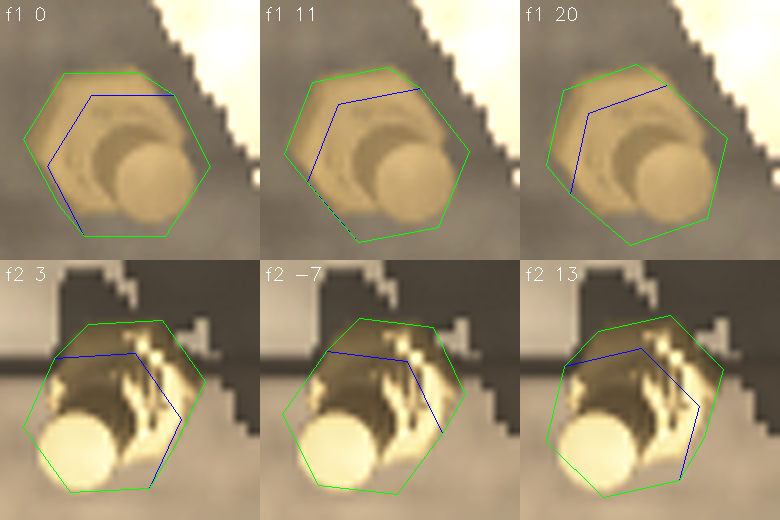

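Run:
```python
from h import *
im=dict(np.load("w6.npz")); T=im["Twc"]; a=im["pixels"][:,:,::-1]; C=np.linalg.inv(T); W=cloud(im,T)
def proj(P):
    p=P@C[:3,:3].T+C[:3,3]; return np.c_[im["fx"]*p[:,0]/p[:,2]+im["cx"],im["fy"]*p[:,1]/p[:,2]+im["cy"]]
S=260/40; rows=[]
for n,u0,v0,c,ys in (("f1",383,145,(.3836,.2215),(0,6,12)),("f2",263,171,(.3570,.3485),(3,-4,10))):
    z=W[v0-20:v0+20,u0-20:u0+20,2]; print(np.histogram(z,bins=np.arange(.002,.054,.004)))
    # mask fit: IoU of hull with z>4mm mask
    M=(z>.004).astype(np.uint8); best=[]
    for dx in np.arange(-2,2.1,.5):
     for dy in np.arange(-2,2.1,.5):
      for y in range(0,60,3):
        cx,cy=c[0]+dx/1000,c[1]+dy/1000; an=np.radians(y+30)+np.arange(6)*np.pi/3
        H=lambda zz,R=.0127:np.c_[cx+R*np.cos(an),cy+R*np.sin(an),np.full(6,zz)]
        A=np.zeros((160,160),np.uint8)
        b=np.arange(16)*np.pi/8; st=lambda zz:np.c_[cx+.006*np.cos(b),cy+.006*np.sin(b),np.full(16,zz)]
        for Q in (np.r_[proj(H(.0145)),proj(H(.004))],np.r_[proj(st(.014)),proj(st(.049))]):
            q=cv2.convexHull(Q.astype(np.float32))[:,0]; cv2.fillPoly(A,[np.round((q-[u0-20,v0-20]+.5)*4).astype(np.int32)],1)
        B=cv2.resize(A.astype(np.float32),(40,40),interpolation=cv2.INTER_AREA); best.append((np.abs(B-M).sum(),y,dx,dy))
    best.sort(); print(n,M.sum(),[tuple(float(x) for x in b) for b in best[:8]])
    row=[]
    for y in (best[0][1],best[0][1]+10,best[0][1]-10):
        t=cv2.resize(a[v0-20:v0+20,u0-20:u0+20],(260,260),interpolation=cv2.INTER_CUBIC).copy()
        t=np.clip(t.astype(float)*(1.6 if n=='f1' else 1),0,255).astype(np.uint8)
        an=np.radians(y+30)+np.arange(6)*np.pi/3; cc=(c[0]+best[0][2]/1000,c[1]+best[0][3]/1000)
        H=lambda z:np.c_[cc[0]+.0127*np.cos(an),cc[1]+.0127*np.sin(an),np.full(6,z)]
        q=cv2.convexHull(np.r_[proj(H(.0145)),proj(H(.0012))].astype(np.float32))[:,0]
        for Q,col in((proj(H(.0145)),(255,0,0)),(q,(0,255,0))):
            cv2.polylines(t,[np.round((Q-[u0-20,v0-20]+.5)*S).astype(np.int32)],True,col,1)
        cv2.putText(t,f"{n} {y}",(5,20),0,.6,(255,255,255),1); row.append(t)
    rows.append(np.hstack(row))
cv2.imwrite("pics/w6d.png",np.vstack(rows))
```

```text
(array([156,  16, 143,  29,  10,  12,  53,  14,  11,  11,  12, 119]), array([0.002, 0.006, 0.01 , 0.014, 0.018, 0.022, 0.026, 0.03 , 0.034,
       0.038, 0.042, 0.046, 0.05 ]))
f1 449 [(26.9375, 9.0, 1.0, 0.0), (27.5625, 6.0, 1.0, 0.0), (30.125, 12.0, 1.0, 0.0), (32.5625, 3.0, 1.0, 0.0), (33.25, 9.0, 1.5, 0.0), (34.0, 15.0, 1.0, 0.0), (35.125, 9.0, 1.0, -0.5), (35.25, 6.0, 1.0, -0.5)]
(array([156,  17, 134,  33,  12,  15,  46,  19,  16,  11,  16, 102]), array([0.002, 0.006, 0.01 , 0.014, 0.018, 0.022, 0.026, 0.03 , 0.034,
       0.038, 0.042, 0.046, 0.05 ]))
f2 450 [(32.0, 3.0, 1.0, 0.0), (33.4375, 6.0, 1.0, 0.0), (33.9375, 0.0, 1.0, 0.0), (35.5, 9.0, 1.0, 0.0), (35.6875, 57.0, 1.0, 0.0), (36.25, 3.0, 1.0, 0.5), (36.375, 6.0, 1.0, 0.5), (36.6875, 3.0, 0.5, 0.5)]
```

View pics/w6d.png

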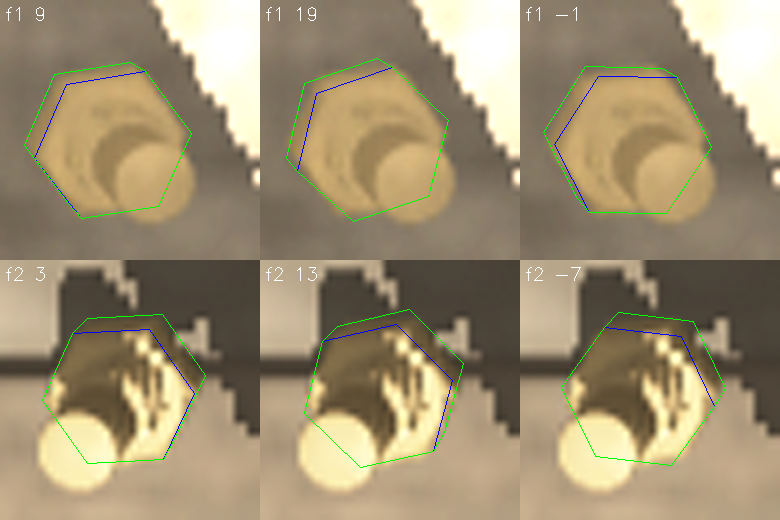

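Run:
```python
from h import *
from cell import r
R=np.radians
pick((.3853,.2222),.027,R(97),.48,squeeze=50,hover=.09)
place((.6021,.2391),.0915,R(95.2),.40,above=.06,up=.12)
im,T=wrist("w7")
```

```text
down F [ 0.5 -0.1 -0.6]
grip opening mm 19.345876734613345 F [-0.5 -1.   7.3] t 21.35
lifted 19.384614559510087
held 19.57955873860049
place F [-0.5 -0.5 -0.5] pos [0.6022 0.2391 0.0917]
t 24.85
```

View pics/w7.png

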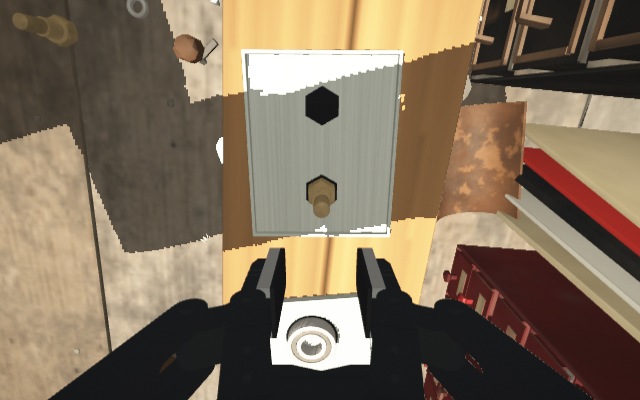

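Run:
```python
from h import *
im=dict(np.load("w7.npz")); T=im["Twc"]; a=im["pixels"][:,:,::-1]; W=cloud(im,T)
cv2.imwrite("pics/w7a.png",cv2.resize(a[75:225,270:375],None,fx=4,fy=4,interpolation=cv2.INTER_CUBIC))
p=W[170:222,300:345].reshape(-1,3); q=p[p[:,2]>.109]; print("stemtop",cv2.minEnclosingCircle(q[:,:2].astype(np.float32)),np.median(q[:,2]))
g=im["pixels"].max(2); v,u,w=105,322,26
sub=(g[v-w:v+w,u-w:u+w]<50).astype(np.uint8); k,l,st,_=cv2.connectedComponentsWithStats(sub); i=1+np.argmax(st[1:,4])
cs,_=cv2.findContours((l==i).astype(np.uint8),0,cv2.CHAIN_APPROX_NONE); X=np.array([pix2plane(im,c[0][0]+u-w,c[0][1]+v-w,.063,T)[:2] for c in max(cs,key=len)]).astype(np.float32)
print("h1",cv2.minEnclosingCircle(X),X.mean(0))
```

```text
stemtop ((0.6019453406333923, 0.23325586318969727), 0.00336444191634655) 0.1121022734391521
h1 ((0.5952268838882446, 0.30725768208503723), 0.014267909340560436) [0.59519583 0.30753303]
```

View pics/w7a.png

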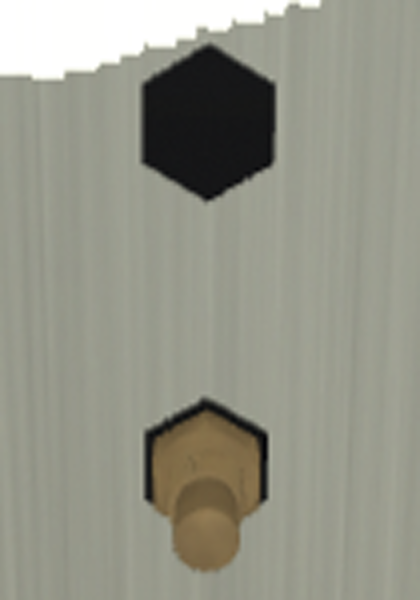

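Run:
```python
from h import *
from cell import r
R=np.radians
pick((.3588,.3493),.027,R(93),.48,squeeze=50,hover=.09)
place((.5958,.3088),.0915,R(95.2),.40,above=.06,up=.12)
im,T=wrist("w8")
a=im["pixels"][:,:,::-1]; cv2.imwrite("pics/w8a.png",cv2.resize(a[50:350,200:450],None,fx=2,fy=2,interpolation=cv2.INTER_CUBIC))
```

```text
down F [0.4 0.2 0.7]
grip opening mm 19.42201149844937 F [-1.4 -1.3  6.5] t 27.3083
lifted 19.43601372525339
held 19.75612519091893
place F [-0.2  0.7 -0.9] pos [0.5959 0.3088 0.0916]
t 30.8833
```

View pics/w8a.png

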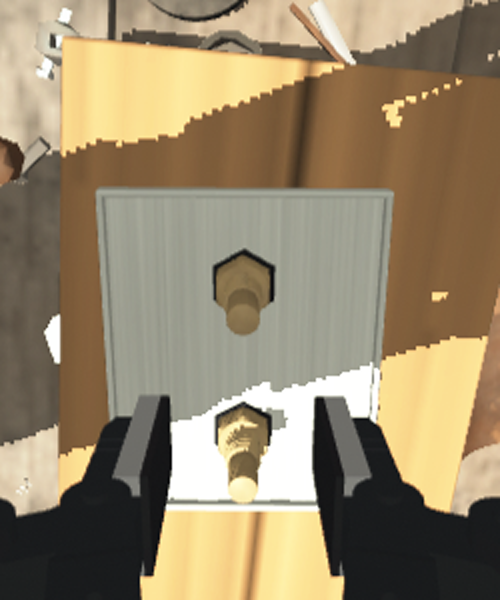

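Run:
```python
from h import *
from cell import r
R=np.radians
pick((.4266,-.0308),.025,R(75),.76,squeeze=80,hover=.12)
place((.6059,-.2135),.0895,R(75),.73,above=.07,up=.15)
im,T=wrist("w9")
a=im["pixels"][:,:,::-1]; cv2.imwrite("pics/w9a.png",cv2.resize(a[50:350,200:450],None,fx=2,fy=2,interpolation=cv2.INTER_CUBIC))
```

```text
down F [-0.6 -0.5  0.9]
grip opening mm 48.035189511408895 F [-2.7  0.2 10.7] t 34.0167
lifted 48.05180167339666
held 47.7350324661311
place F [ 1.  -0.4 -2.2] pos [ 0.6059 -0.2135  0.0896]
t 37.825
```

View pics/w9a.png

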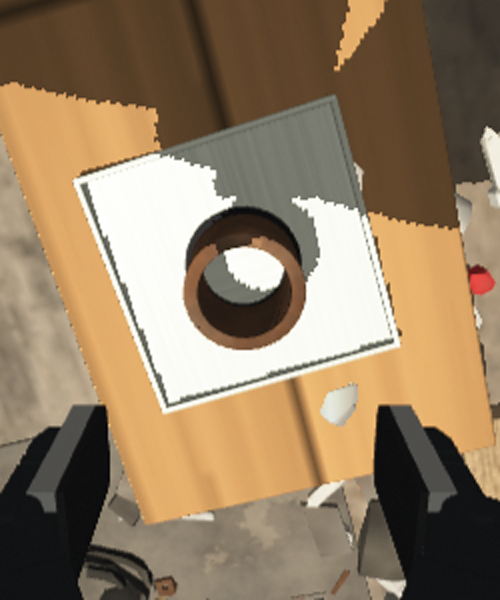

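Run:
```python
from h import *
from cell import r,optics
np.set_printoptions(precision=4,suppress=True)
r.move_to([0.52,0.05,0.36],down(0)); print(r.current_t())
im,T=wrist("w10"); W=cloud(im,T)
p=W[0:160].reshape(-1,3)
for n,c,lo,hi,z in (("bA",(.6053,.088),.0760,.083,.022),("bB",(.619,.0091),.0760,.083,.022),("c",(.6046,-.2141),.1035,.11,.02),("f2->h1",(.5948,.3085),.109,.116,.01),("f1->h2",(.6011,.2385),.109,.116,.01)):
    q=p[np.hypot(p[:,0]-c[0],p[:,1]-c[1])<.035]; q=q[(q[:,2]>lo)&(q[:,2]<hi)]
    cc,rad=cv2.minEnclosingCircle(q[:,:2].astype(np.float32)); print(n,"off mm",(np.array(cc)-c)*1000,rad,np.median(q[:,2]))
a=im["pixels"][:,:,::-1]; cv2.imwrite("pics/w10a.png",cv2.resize(a[0:230,40:640],None,fx=1.33,fy=1.33,interpolation=cv2.INTER_CUBIC))
t=optics.get_image("top"); cv2.imwrite("pics/t2.png",cv2.resize(t["pixels"][90:250,195:500,::-1],None,fx=2.6,fy=2.6,interpolation=cv2.INTER_CUBIC))
```

```text
39.4
bA off mm [ 0.2791 -0.1943] 0.023584166541695595 0.07791091380558546
bB off mm [ 0.4127 -1.2149] 0.02364341728389263 0.07788947887109365
c off mm [0.6104 0.0279] 0.026074832305312157 0.10594340911765004
f2->h1 off mm [ 0.2199 -1.4448] 0.006398043129593134 0.11224154280377227
f1->h2 off mm [-1.45  -1.581] 0.0061842454597353935 0.11211478660048993
```

View pics/w10a.png

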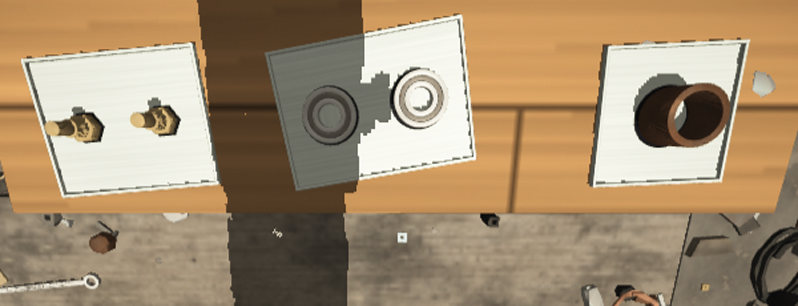

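View pics/t2.png

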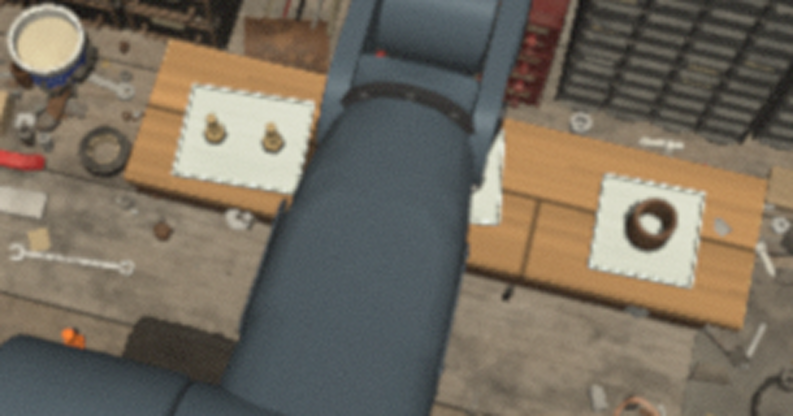

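Run:
```python
from h import *
from cell import r,optics
out=[]
for n,x,y in (("c",.606,-.2135),("bB",.620,.0095),("bA",.6063,.0888),("h2",.602,.239),("h1",.5958,.3088)):
    r.move_to([x-.077,y,.22],down(0)); im,T=wrist("v_"+n); P=np.linalg.inv(T)@np.array([x,y,.07,1]); u=im["fx"]*P[0]/P[2]+im["cx"]; v=im["fy"]*P[1]/P[2]+im["cy"]; print(n,u,v,r.current_t())
    u,v=int(u),int(v); a=im["pixels"][max(0,v-40):v+40,u-40:u+40,::-1]; out.append(cv2.resize(np.clip(a.astype(float)*1.3,0,255).astype(np.uint8),(260,260),interpolation=cv2.INTER_CUBIC))
out.append(out[0]*0); cv2.imwrite("pics/v.png",np.vstack([np.hstack(out[:3]),np.hstack(out[3:])]))
```

```text
c 320.28506517691784 95.32961224762569 40.6917
bB 318.58099245533896 94.86523806798225 41.6333
bA 318.9538573196409 94.6840293085077 42.1
h2 318.288324214569 94.84414227485462 42.8
h1 318.77605147321833 94.79094255046384 43.2333
```

View pics/v.png

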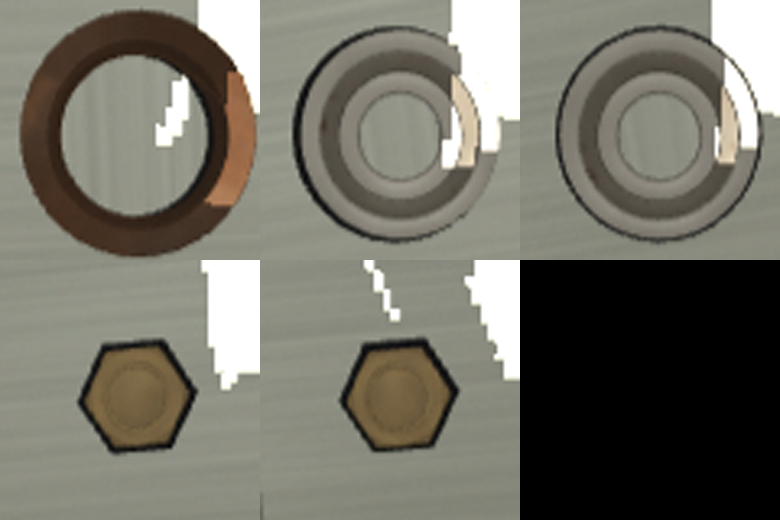

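Run:
```python
from h import *
from cell import r
x,y,z=.6203,.0095,.0885
r.move_to([x,y,z+.09],down(Y)); r.set_gripper(.70); r.move_linear([x,y,z],vel=.12); r.set_gripper(0.,50); print(85*r.current_opening())
r.move_linear([x,y,z+.008],vel=.05); r.move_linear([x,y+.0013,z+.008],vel=.05); r.move_linear([x,y+.0013,z],vel=.03); r.sleep(.1)
r.set_gripper(.68); r.sleep(.1); r.move_linear([x,y+.0013,z+.12],vel=.25)
x,y=.620,.0108
r.move_to([x-.077,y,.22],down(0)); im,T=wrist("v2"); print(r.current_t())
a=im["pixels"][55:135,279:359,::-1]; cv2.imwrite("pics/v2.png",cv2.resize(a,(400,400),interpolation=cv2.INTER_CUBIC))
```

```text
43.326794686075395
50.0083
```

View pics/v2.png

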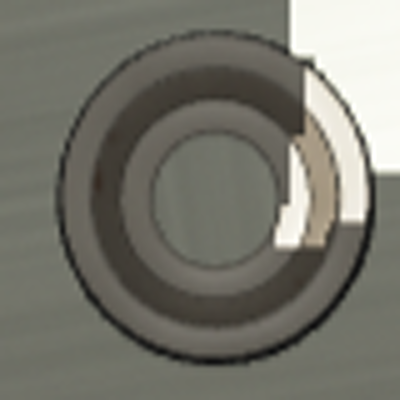

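Bearing B is now centred, with an even dark margin all round. I'll raise the arm clear, check from the scene camera and hand in.

Run:
```python
from h import *
from cell import r,optics
r.move_to([0.40,-.1,.38],down(0)); s=optics.get_image("scene"); cv2.imwrite("pics/s9.png",s["pixels"][:,:,::-1]); print(r.current_t())
r.hand_in()
```

```text
51.0167
the job is handed in; nothing more can be done
```

View pics/s9.png

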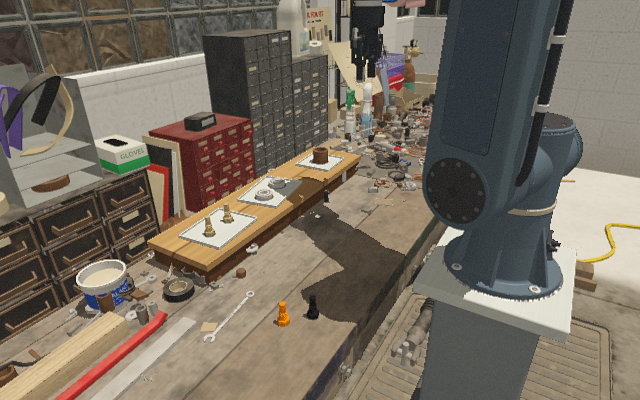

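All five parts are in their trays, one on each silhouette, and the job was handed in at about 51 s of the 109 s allowed. I placed the bearings first, then the fittings, then the coupling. The tape roll, the small wrench and the orange and black look-alikes stayed where they were.

- **Bearings:** bearing_b first lay about 1.3 mm off centre. After the coupling was in place I gripped it again and shifted it. The overhead view then showed an even dark margin round it, and bearing_a's margin was even too.
- **Fittings:** both stand upright, turned to match the hexagons, with a dark margin visible all round. An earlier oblique depth reading disagreed, putting them 1.5 to 2 mm off. I trusted the overhead pictures instead.
- **Coupling:** it stands within about 0.6 mm of the ring's measured centre. It hides the ring from above, so I could check this only by measurement.

The top and wrist cameras disagreed by up to 3 mm in x. I aimed between them, closer to the wrist camera, and corrected using the first bearing once it was placed.

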